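# Key the lamp-holder plate onto its pin

### The job

On the desk stands a round wooden lamp base with an aluminium lamp-holder plate raised on its stem. With the fingertips only, push the upright post on the plate round until the notch in the plate's rim stands over the small steel pin on the base, then press the plate gently straight down until it is fully home, with the pin in the notch. Do not pinch or lift anything, and leave the solder reel, the screwdriver and the pine strip where they are.

Things in the scene. Friction and masses are not known exactly. Their poses are not given: they have to be found in the camera images.
- lamp_base: Turned wooden disc, 150 mm across and 18 mm high, fixed to the desk (any yaw). Origin: centre of its underside, on the desk. z up; its x axis points from the centre to the locating pin. A stem in its middle carries the plate.
- pin (a point): Tip of the steel locating pin that stands fixed on the wooden base, 60 mm from the centre, tip 28.5 mm above the desk. 11 mm thick, 10.5 mm high, the upper 6 mm tapered to a 4 mm tip, so a notch within about 5 mm of it is drawn true when the plate is pressed. Half of the pin shows beyond the plate's rim.
- plate: Level round aluminium plate, 120 mm across, 4 mm thick, concentric with the base. Turns about the vertical either way without stops, with light friction (under 1 N at the post); stays where left. Origin: centre of its underside, 30 mm above the desk at the start, 20 mm when home. Its x axis points to its notch. With the notch elsewhere the rim is stopped by the pin after 2 to 4 mm.
- notch (a point): The one notch in the plate's rim: at the rim, 60 mm from the centre, on the plate's top face. The notch is 13 to 15 mm wide and 9 mm deep, open outward and right through.
- post_top (a point): Top of the plain steel stand-off post that stands on the plate, 42 mm from the centre, opposite the notch. 12 mm thick, its top 29 mm above the plate's top face (63 mm above the desk at the start). Pushing its side turns the plate; nothing else on the plate stands higher than 3 mm.
- hub_top (a point): Centre of the top of the low hub in the middle of the plate: flat, 32 mm across, 3 mm above the plate's top face (37 mm above the desk at the start, 27 mm when home). A good place to press down.
- sleeve (a joint): How far the plate is pressed down on its stem, in m: 0 at the start, 0.010 fully home (a hard stop), negative if lifted. A friction sleeve holds the plate at any height: it takes about 3 to 5 N downward to move it (more when faster), and it does not spring back.
- solder_reel: Reel with green flanges, 60 mm across, 35 mm high, standing loose. Origin: centre of its underside. Not to be moved.
- screwdriver: Screwdriver with an orange handle, 230 mm long, 28 mm thick, lying loose along its y axis near the desk's front edge. Origin: under its middle. Not to be moved.
- pine_strip: Bare pine strip, 300 x 30 x 14 mm, lying loose behind the lamp base, along its x axis. Origin: centre of its underside. Not to be moved.
There are look-alikes about, which are no part of the job. Leave any red look-alike of the lamp_base alone.

How it is judged:
On the way, in this order (a step that is already met when the one before it is completed fails the run):
1. the notch is brought over the pin (within 7 mm) (horizontal distance between notch and pin below 0.007 m), for 0.1 s.
2. the plate is pressed down onto the pin's thick part (value of joint sleeve above 0.008 m), for 0.1 s.
At the end, for the whole second after the job is handed in: The plate is down by at least 8.5 of 10 mm with its notch on the pin (within 4 mm) and at rest (value of joint sleeve above 0.0085 m and horizontal distance between notch and pin below 0.004 m and angular speed of plate below 0.1 rad/s); the robot touches nothing.
It fails at once if the plate is lifted on its stem by more than 3 mm (value of joint sleeve below -0.003 m).
It fails at once if the plate is pinched or pressed with more than 40 N by the fingers (contact force between the fingers and plate above 40 N).
It fails at once if the solder reel is moved by more than 20 mm or lifted (distance of solder_reel from where it was at the start of the episode above 0.02 m).
It fails at once if the screwdriver is moved by more than 20 mm or lifted (distance of screwdriver from where it was at the start of the episode above 0.02 m).
It fails at once if the pine strip is moved by more than 20 mm or lifted (distance of pine_strip from where it was at the start of the episode above 0.02 m).
It also fails if it takes over 58 s, if anything falls off the work surface, if the arm or the gripper's body presses on something with over 40 N, if the wrist force passes 120 N, or if a joint passes its speed limit or range.

### The arm

A 7-joint arm with a two-finger parallel gripper is mounted at the origin on a cart in front of the work surface, level with it; the furniture and walls round the work are solid. World frame = base frame: x ahead of the robot, y to its left, z up, the work surface at z = 0. Lengths are in m, angles in rad, forces in N, time in s.
With the tool pointing down it reaches from about 0.425 to 0.975 m from the base axis. Payload 16.7 kg.
Tool frame: the origin (TCP) lies on the centre line of the jaws, within the pads' length; the fingertips stand 11 mm ahead of it and the grasp point (between the pads) lies 8 mm behind it (arm.tip_extent is the y of the fingertips in the tool frame, in m); y points along the fingers, x is the direction in which the jaws open and shut, and the axes are right-handed (so a half turn about y gives the same grasp; the last joint's range is limited). The gripper opens to 85 mm and grips with 20 to 120 N. Pads are 22 mm wide; open, the fingers measure 114 mm over their backs; the gripper's body (76 mm by 85 mm) begins 54 mm behind the grasp point. The pads swing forward as they close: fully open they stand 13 mm farther back than shut.
Start: joints at [1.127, 0.426, 0.074, 1.606, -0.034, 1.111, -0.067], TCP at [0.196, -0.646, 0.242] pointing down, gripper open.
Joint ranges: [-2.85, 2.85], [-0.5, 2.14], [-1.23, 1.37], [0.21, 2.46], [-1.02, 4.16], [0.16, 2.05], [-2.73, 2.73]. Speed limits (rad/s): [1.89, 1.89, 2.39, 2.39, 3.01, 3.01, 3.01].

### API

Orientations are given as [roll, pitch, yaw] about the fixed x, y, z axes, in that order (R = Rz(yaw) Ry(pitch) Rx(roll)).
In Python, from rig import arm, viewer, models gives the robot as it stands.
- The arm moves only by the shell command python3 -m handwheel 'ROWS' [FORCE]. ROWS is JSON, one flat list of numbers, 7 for each row, row after row: the turn, a rotation vector about the tool's x, y, z in degrees, then the shift along the tool's x, y, z in m, then the gripper command: -1 is fully open, 1 is shut, values between are in proportion. A call has 1 to 12 rows; each row shifts and turns the pose as measured when the row begins, along the tool's axes as they then stand; what a row does not reach is not made up. A row lasts 1/12 s, in which the tool goes at most 41.7 mm and 7.16 degrees, less where a joint would pass 70% of its speed; a pose out of reach is approached as far as the arm can. A call with a gripper value outside its range is refused whole. The fingers move at their own pace and stop on an object; FORCE is the grip in N (left out, the last holds). Time passes only in rows, so rows that do not move let the fingers close. It gives the time, the measured TCP pose, the force and the opening at its end, in the units of the state.
- arm.get_state(): the state, without advancing time (a new reading comes with each control period).
- viewer.read_camera(name): name is "scene" or "side" or "wrist"; returns a dict with "pixels" (480x640x3 uint8, red, green, blue), "fx", "fy", "cx", "cy" (pixels), "position" and "orientation" of the camera in the world; the wrist camera has in their place "hand_eye" (4x4, takes a point from camera to tool coordinates, whose origin is the TCP and whose axes are the tool frame's). Camera axes: x right, y up, looking along -z (the intrinsics and any distortion apply to the point x, -y, -z); pixel columns grow to the right and rows downward; lengths in m; the calibration is good to about 2 mm. A picture is of the moment at which its call begins: read the wrist's pose just before it. There is no depth.
- arm.sign_off(): hands the job in, once; it reports no verdict.
Trained networks look in the newest picture that a camera, given by its name, has taken for a name from the list of things; names that differ only in an ending like _2 or _b are one class to them, and where a whole thing is asked for, a point or a joint stands for the part that bears it (a point fixed in the world has none). Each returns a list of dicts, best first, with "p" (0 to 1); they miss things now and then, are a little off and sometimes report something else, mostly with a low value. They report only what shows in the picture. A call takes as long as a camera call. They do not tell look-alikes from the thing itself.
- models.find_in(camera, name): "position" ([row, column] in pixels, amid what is visible of it).
- models.cut_out(camera, name): "pixels" (480x640 bool, what is visible of it) and "position" ([row, column] in pixels, amid what is visible of it).
The state is a dict: "clock": time; "q": joint angles; "dq": joint speeds; "effort": joint torques, N m; "tcp_pos": TCP position; "tool_rot": TCP orientation; "ft_force": force on the tool from outside, world axes, zero at the start; "ft_torque": the same for the moment, N m; "opening": opening from 0.0 (shut) to 1.0 (fully open).
Only numpy, scipy, OpenCV 4.12 (cv2) and the standard library are available. Lean on these libraries where they do the work, as an engineer would, in place of code of your own. Each camera call takes 0.05 s, during which the arm holds its last target.

## Working session

There is one attempt and no reset: what is moved stays moved. The work goes in short steps, Python scripts to look and compute and a shell command to move; the robot and the scene stay as the last step left them, time stands still between calls to the robot, and variables do not carry over. Pictures are saved under pics/ and viewed, and the job is handed in when it is done.

```bash
ls; mkdir -p pics
cat > h.py <<'E'
import numpy as np, cv2
from rig import arm, viewer, models
from scipy.spatial.transform import Rotation as R
def snap(n,f):
    c=viewer.read_camera(n); cv2.imwrite('pics/'+f,c['pixels'][:,:,::-1]); return c
E
python3 - <<'E'
from h import *
s=arm.get_state(); print(s)
for n in ['scene','side','wrist']:
    c=snap(n,n+'0.png'); print(n,{k:v for k,v in c.items() if k!='pixels'})
    for t in ['lamp_base','plate','pin','notch','post_top','hub_top']:
        print(t,[(np.round(d['position'],1),round(d['p'],2)) for d in models.find_in(n,t)])
E
```

```text
pics
{'clock': 0.0, 'q': array([ 1.12648401,  0.42672493,  0.07379938,  1.60661432, -0.0340887 ,
        1.11082888, -0.06713173]), 'dq': array([-2.47868545e-03, -3.84274680e-04,  1.70003680e-03,  2.96310276e-03,
        2.72023254e-03,  7.12106208e-04, -1.16271538e-05]), 'effort': array([-8.09570320e-04, -9.49815059e+01,  3.76013249e+00, -4.63511395e+01,
        1.91531779e-02,  1.02582053e-02, -1.10876181e-05]), 'tcp_pos': array([ 0.19600955, -0.64548775,  0.24161055]), 'tool_rot': array([-1.57088208e+00,  1.31501264e-03, -1.27599575e+00]), 'ft_force': array([-0.03200618, -0.12092075,  0.07637936]), 'ft_torque': array([0.01439223, 0.03506037, 0.02955856]), 'opening': 1.0021434122414414}
scene {'fx': 603.0817392287543, 'fy': 603.0817392287543, 'cx': 320.2151272545627, 'cy': 246.6280609838547, 'position': array([-0.05659725, -1.20804223,  1.0428596 ]), 'orientation': array([ 0.76479887,  0.01927806, -0.69557537])}
lamp_base [(array([374.2, 358.9]), 0.67), (array([215.4, 261.6]), 0.59)]
plate [(array([203.6, 258.1]), 0.72), (array([365.4, 355.4]), 0.71)]
pin [(array([372.6, 358.1]), 0
[... 898 characters left out ...]
, (array([396.1, 246.1]), 0.58)]
wrist {'fx': 386.7992191304247, 'fy': 386.7992191304247, 'cx': 311.1292890738238, 'cy': 244.62288067905195, 'hand_eye': array([[ 9.99998721e-01,  1.55988057e-03,  3.52158517e-04,
         1.21244644e-05],
       [-9.80091653e-05,  2.79587765e-01, -9.60120134e-01,
        -1.32020399e-01],
       [-1.59613196e-03,  9.60118872e-01,  2.79587561e-01,
         7.10919552e-02],
       [ 0.00000000e+00,  0.00000000e+00,  0.00000000e+00,
         1.00000000e+00]])}
lamp_base [(array([ 41.3, 486.6]), 0.81)]
plate [(array([ 34. , 502.3]), 0.96)]
pin []
notch [(array([ 34. , 496.7]), 0.91)]
post_top [(array([ 29.9, 496.3]), 0.67)]
hub_top [(array([ 28.5, 495.6]), 0.85)]
```

View pics/scene0.png

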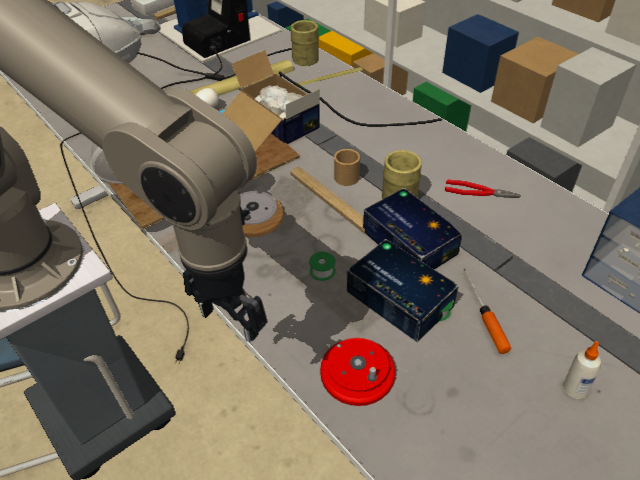

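View pics/side0.png

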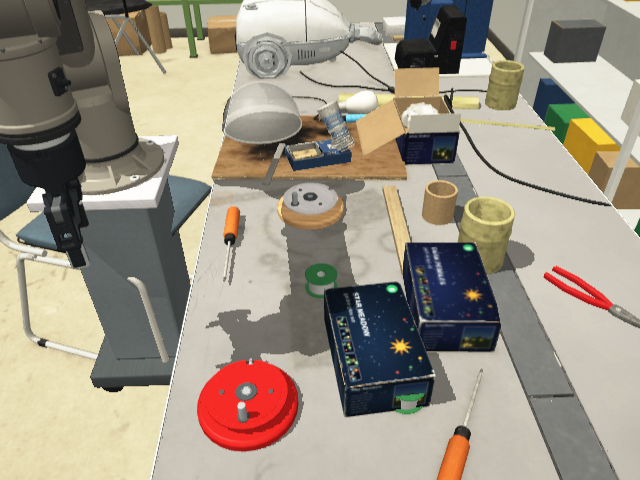

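View pics/wrist0.png

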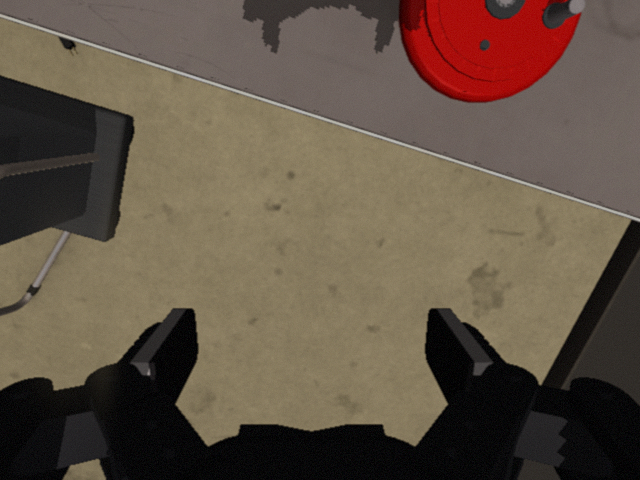

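```bash
cat >> h.py <<'E'
def campose(c,s=None):
    if 'hand_eye' in c:
        T=np.array(c['hand_eye']); Rt=R.from_euler('xyz',s['tool_rot']).as_matrix()
        return Rt@T[:3,:3], Rt@T[:3,3]+s['tcp_pos']
    return R.from_euler('xyz',c['orientation']).as_matrix(), np.array(c['position'])
def onz(c,px,z,s=None):
    M,p=campose(c,s); r,q=px
    d=M@np.array([(q-c['cx'])/c['fx'],-(r-c['cy'])/c['fy'],-1]); return p+d*(z-p[2])/d[2]
def proj(c,X,s=None):
    M,p=campose(c,s); v=M.T@(np.array(X)-p)
    return np.array([c['cy']-c['fy']*v[1]/-v[2], c['cx']+c['fx']*v[0]/-v[2]])
E
python3 - <<'E'
from h import *
cs=viewer.read_camera('scene'); cd=viewer.read_camera('side')
print('hub scene',onz(cs,(207.9,256.9),.037),'side',onz(cd,(198.5,306.2),.037))
for n in ['lamp_base','plate','solder_reel','screwdriver','pine_strip']:
  for nm,c in (('scene',cs),('side',cd)):
    for d in models.cut_out(nm,n):
      ys,xs=np.nonzero(d['pixels']); print(n,nm,round(d['p'],2),np.round(d['position']),xs.min(),xs.max(),ys.min(),ys.max(),np.round(onz(c,d['position'],.02),3))
im=cd['pixels'][160:250,240:440,::-1]; cv2.imwrite('pics/crop0.png',cv2.resize(im,None,fx=4,fy=4,interpolation=cv2.INTER_CUBIC))
E
```

```text
hub scene [ 0.51390649 -0.25012876  0.037     ] side [ 0.50238199 -0.23828166  0.037     ]
lamp_base scene 0.87 [215. 262.] 241 282 191 237 [ 0.518 -0.262  0.02 ]
lamp_base scene 0.78 [375. 359.] 320 395 337 405 [ 0.392 -0.758  0.02 ]
lamp_base side 0.91 [205. 308.] 277 343 182 228 [ 0.507 -0.24   0.02 ]
lamp_base side 0.79 [402. 246.] 195 297 360 450 [ 0.402 -0.745  0.02 ]
plate scene 0.95 [206. 256.] 241 276 191 224 [ 0.527 -0.226  0.02 ]
plate scene 0.77 [362. 355.] 329 388 338 390 [ 0.406 -0.731  0.02 ]
plate side 0.79 [392. 245.] 204 287 360 429 [ 0.399 -0.727  0.02 ]
plate side 0.57 [198. 313.] 283 337 182 213 [ 0.517 -0.213  0.02 ]
solder_reel scene 0.82 [264. 323.] 310 335 252 280 [ 0.527 -0.489  0.02 ]
solder_reel side 0.7 [279. 320.] 305 337 263 297 [ 0.523 -0.482  0.02 ]
screwdriver side 0.68 [230. 231.] 223 239 206 280 [ 0.344 -0.322  0.02 ]
pine_strip scene 0.87 [196. 327.] 291 365 167 231 [ 0.685 -0.315  0.02 ]
pine_strip side 0.91 [217. 398.] 383 409 185 271 [ 0.698 -0.296  0.02 ]
pine_strip side 0.68 [208. 308.] 277 343 182 228 [ 0.507 -0.25   0.02 ]
```

View pics/crop0.png

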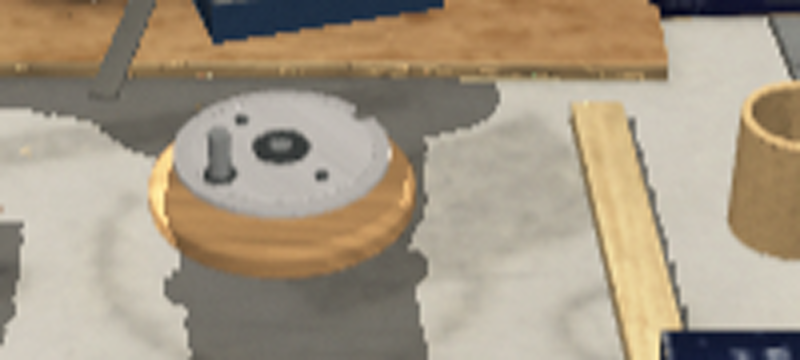

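```bash
python3 -m handwheel '[0,0,0,-0.024,-0.006,0.030,1, 0,0,0,-0.024,-0.006,0.030,1, 0,0,0,-0.024,-0.006,0.030,1, 0,0,0,-0.024,-0.006,0.030,1, 0,0,0,-0.024,-0.006,0.030,1, 0,0,0,-0.024,-0.006,0.030,1, 0,0,0,-0.024,-0.006,0.030,1, 0,0,0,-0.024,-0.006,0.030,1, 0,0,0,-0.024,-0.006,0.030,1, 0,0,0,-0.024,-0.006,0.030,1, 0,0,0,-0.024,-0.006,0.030,1, 0,0,0,-0.024,-0.006,0.030,1]'
```

```text
clock: 2.65
tcp_pos: [0.4611, -0.2563, 0.3153]
tool_rot: [-1.574, -0.003, -1.291]
ft_force: [0.4, -0.5, 0.2]
opening: -0.002
```

Run:
```python
from h import *
s=arm.get_state(); c=snap('wrist','w1.png'); print(s['tcp_pos'],s['tool_rot'])
for t,z in [('lamp_base',.009),('pin',.0285),('notch',.034),('post_top',.063),('hub_top',.037)]:
    print(t,[(np.round(d['position'],1),round(d['p'],2),np.round(onz(c,d['position'],z,s),4)) for d in models.find_in('wrist',t)])
```

```text
[ 0.46112864 -0.25628136  0.3152842 ] [-1.57389989 -0.00269841 -1.29075454]
lamp_base [(array([139.7, 301.3]), 0.95, array([ 0.518 , -0.2296,  0.009 ])), (array([348.5, 624. ]), 0.93, array([ 0.3824, -0.6979,  0.009 ]))]
pin [(array([142.6, 295.6]), 0.92, array([ 0.5141, -0.225 ,  0.0285])), (array([348.4, 620.9]), 0.76, array([ 0.388 , -0.6736,  0.0285]))]
notch [(array([144.3, 299.7]), 0.93, array([ 0.5138, -0.2296,  0.034 ])), (array([364.6, 632.3]), 0.84, array([ 0.3735, -0.6925,  0.034 ]))]
post_top [(array([362.1, 632.1]), 0.68, array([ 0.3873, -0.6586,  0.063 ])), (array([144.2, 300. ]), 0.61, array([ 0.5151, -0.2304,  0.063 ])), (array([142.1, 297.9]), 0.6, array([ 0.5164, -0.2279,  0.063 ]))]
hub_top [(array([145.6, 299. ]), 0.94, array([ 0.5125, -0.2293,  0.037 ])), (array([363.6, 633.1]), 0.8, array([ 0.3761, -0.6894,  0.037 ]))]
```

View pics/w1.png

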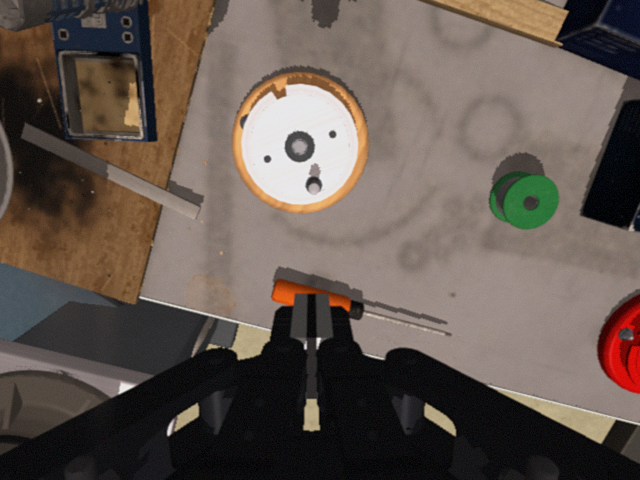

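Run:
```python
import cv2
im=cv2.imread('pics/w1.png')[60:220,220:380]; cv2.imwrite('pics/w1c.png',cv2.resize(im,(600,600),interpolation=cv2.INTER_CUBIC))
```

```text
(no output)
```

View pics/w1c.png

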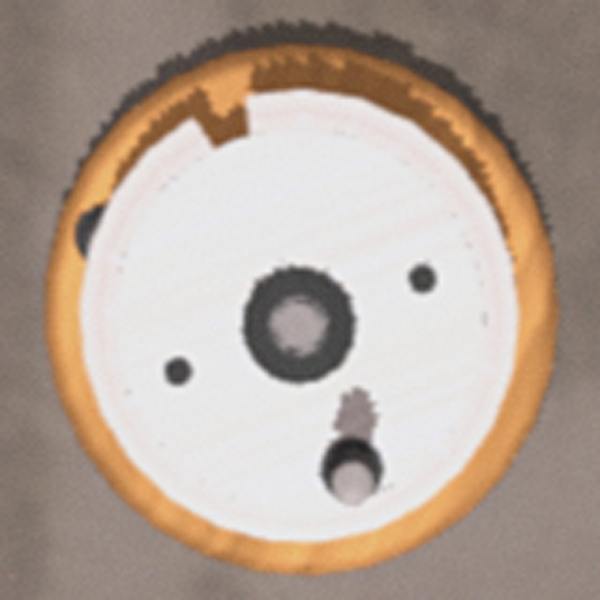

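```bash
cat > m.py <<'E'
from h import *
c=viewer.read_camera('wrist'); s=arm.get_state()
f=lambda x,y:(60+y/3.75-.3,220+x/3.75-.3)
P={}
for n,x,y,z in [('hub',300,322,.037),('post',353,480,.063),('postbase',352,466,.034),('notch',223,97,.034),('notchbottom',230,140,.034),('pin',88,230,.023)]:
    P[n]=onz(c,f(x,y),z,s); d=P[n]-P['hub']; print(n,np.round(P[n],4),'r',round(np.hypot(*d[:2]),4),'ang',round(np.degrees(np.arctan2(d[1],d[0])),1))
E
python3 m.py
python3 - <<'E'
from h import *
s=arm.get_state(); c=viewer.read_camera('wrist'); d=[x for x in models.cut_out('wrist','lamp_base')][0]
m=d['pixels'].astype(np.uint8); cn,_=cv2.findContours(m,0,2); cn=max(cn,key=cv2.contourArea)
p=np.array([onz(c,(q[0][1],q[0][0]),.012,s)[:2] for q in cn],dtype=np.float32); print('circ base',cv2.minEnclosingCircle(p), cv2.fitEllipse(p))
d=models.cut_out('wrist','plate')[0]; m=d['pixels'].astype(np.uint8); cn,_=cv2.findContours(m,0,2); cn=max(cn,key=cv2.contourArea)
p=np.array([onz(c,(q[0][1],q[0][0]),.034,s)[:2] for q in cn],dtype=np.float32); print('plate',cv2.minEnclosingCircle(p), cv2.fitEllipse(p))
for n in ['screwdriver','solder_reel','pine_strip']:
  for d in models.cut_out('wrist',n):
    ys,xs=np.nonzero(d['pixels']); print(n,round(d['p'],2),np.round(onz(c,d['position'],.015,s),3),[np.round(onz(c,q,.015,s)[:2],3) for q in ((ys.min(),xs[ys.argmin()]),(ys.max(),xs[ys.argmax()]),(ys[xs.argmin()],xs.min()),(ys[xs.argmax()],xs.max()))])
E
```

```text
hub [ 0.5112 -0.2329  0.037 ] r 0.0 ang 0.0
post [ 0.4771 -0.2575  0.063 ] r 0.042 ang -144.2
postbase [ 0.477  -0.2575  0.034 ] r 0.0422 ang -144.3
notch [ 0.5611 -0.198   0.034 ] r 0.0609 ang 35.0
notchbottom [ 0.5513 -0.2024  0.034 ] r 0.0503 ang 37.2
pin [ 0.5184 -0.1694  0.023 ] r 0.0639 ang 83.5
circ base ((0.3919401168823242, -0.7104827761650085), 0.07396979629993439) ((0.4108318090438843, -0.7536090612411499), (0.1646755188703537, 0.1992700695991516), 9.459868431091309)
plate ((0.373335063457489, -0.6968870162963867), 0.031232155859470367) ((0.37460458278656006, -0.7022189497947693), (0.030616452917456627, 0.06578361243009567), 133.9345245361328)
screwdriver 0.66 [ 0.347 -0.318  0.015] [array([ 0.356, -0.246]), array([ 0.341, -0.471]), array([ 0.336, -0.245]), array([ 0.345, -0.471])]
solder_reel 0.4 [ 0.514 -0.232  0.015] [array([ 0.568, -0.204]), array([ 0.449, -0.237]), array([ 0.501, -0.167]), array([ 0.531, -0.29 ])]
pine_strip 0.7 [ 0.691 -0.406  0.015] [array([ 0.678, -0.318]), array([ 0.676, -0.449]), array([ 0.678, -0.318]), array([ 0.708, -0.452])]
```

```bash
python3 -c "
from rig import arm; print(arm.tip_extent)"; python3 -m handwheel '[0,6.6,0,0,0.026,0,1, 0,6.6,0,0,0.026,0,1, 0,6.6,0,0,0.026,0,1, 0,6.6,0,0,0.026,0,1, 0,6.6,0,0,0.026,0,1, 0,6.6,0,0,0.026,0,1, 0,6.6,0,0,0.026,0,1]'
```

```text
0.011
clock: 3.88
tcp_pos: [0.4629, -0.2628, 0.1321]
tool_rot: [-1.558, -0.003, -2.133]
ft_force: [1.4, 0.3, -0.6]
opening: -0.001
```

Run:
```python
from h import *
s=arm.get_state(); c=snap('wrist','w2.png'); print(s['tcp_pos'],s['tool_rot'])
```

```text
[ 0.46294969 -0.2628127   0.13213099] [-1.55831986 -0.00282909 -2.13264265]
```

View pics/w2.png

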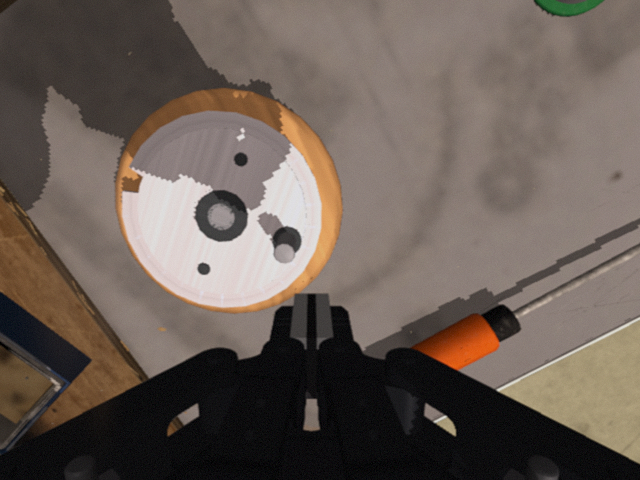

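Run:
```python
import cv2
im=cv2.imread('pics/w2.png')[80:330,100:360]; cv2.imwrite('pics/w2c.png',cv2.resize(im,None,fx=2.4,fy=2.4,interpolation=cv2.INTER_CUBIC))
```

```text
(no output)
```

View pics/w2c.png

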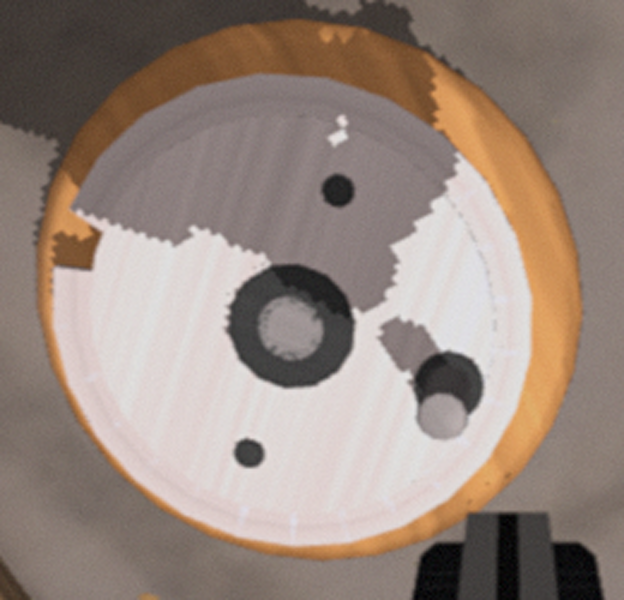

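Run:
```python
from h import *
s=arm.get_state(); c=viewer.read_camera('wrist')
f=lambda x,y:(80+y/2.4-.3,100+x/2.4-.3)
for n,x,y,z in [('hub',291,326,.037),('post',443,416,.063),('notch',62,250,.034)]:
    p=onz(c,f(x,y),z,s); print(n,p)
    if n=='hub':h=p
    d=p-h; print(np.hypot(d[0],d[1]),np.degrees(np.arctan2(d[1],d[0])))
    if n=='post': post=p
M=R.from_euler('xyz',s['tool_rot']).as_matrix()
t=np.array([.4567,-.229,.060])
print('tool shift',M.T@(t-s['tcp_pos']),s['tcp_pos'])
```

```text
hub [ 0.51005511 -0.23093672  0.037     ]
0.0 0.0
post [ 0.47657141 -0.25508347  0.063     ]
0.04128224386071794 -144.2027594803414
notch [ 0.55500853 -0.19472316  0.034     ]
0.057725482616741465 38.85421646502802
tool shift [-0.02563342  0.06716812 -0.02159456] [ 0.46074908 -0.26180025  0.12739957]
```

```bash
python3 -m handwheel '[-0.7,0,0,-0.013,0,-0.012,1, 0,0,0,-0.013,0,-0.012,1, 0,0,0,0,0.018,0,1, 0,0,0,0,0.018,0,1, 0,0,0,0,0.018,0,1, 0,0,0,0,0.010,0,1,0,0,0,0,0,0,1]'
```

```text
clock: 4.57
tcp_pos: [0.4586, -0.2278, 0.0733]
tool_rot: [-1.569, -0.002, -2.096]
ft_force: [-0.2, 0.6, 1.0]
opening: -0.003
```

Run:
```python
from h import *
s=arm.get_state(); c=snap('wrist','w3.png'); print(s['tcp_pos'],s['tool_rot'],s['ft_force'])
```

```text
[ 0.45861877 -0.22780263  0.07333397] [-1.56910707 -0.00220131 -2.09579393] [-0.18827906  0.55293652  0.95807905]
```

View pics/w3.png

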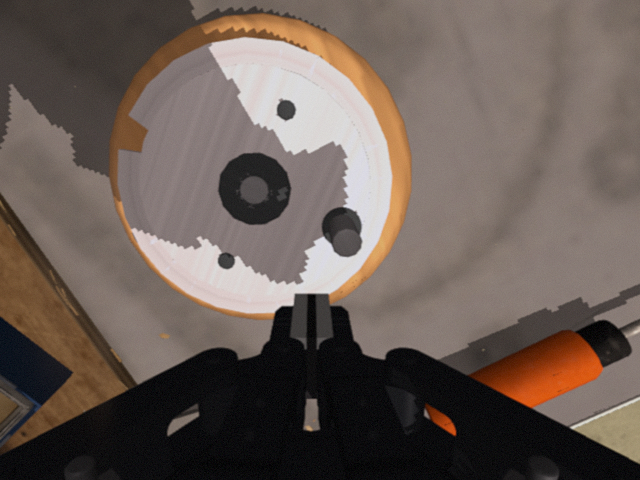

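```bash
python3 -m handwheel '[0,0,0,0.009,0.008,0,1, 0,0,0,0.009,0.008,0,1, 0,0,0,0,0,0,1, 0,0,0,0,0,0.004,1, 0,0,0,0,0,0.004,1, 0,0,0,0,0,0.004,1, 0,0,0,0,0,0.004,1, 0,0,0,0,0,0.004,1, 0,0,0,0,0,0.004,1, 0,0,0,0,0,0,1]'
```

```text
clock: 5.45
tcp_pos: [0.4738, -0.2608, 0.0613]
tool_rot: [-1.564, -0.002, -2.094]
ft_force: [-0.5, 1.0, 1.2]
opening: -0.001
```

```bash
cat > rel.py <<'E'
from h import *
import sys
s=arm.get_state(); c=snap('wrist',sys.argv[1]); print(s['tcp_pos'],s['tool_rot'],s['ft_force'],s['clock'])
M=R.from_euler('xyz',s['tool_rot']).as_matrix(); print('tcp rel centre in tool',M.T@(s['tcp_pos']-np.array([.5105,-.232,0])))
E
python3 rel.py w4.png
```

```text
[ 0.47375052 -0.26083232  0.06125531] [-1.56387186 -0.00215051 -2.09405952] [-0.5428283   0.98318581  1.22729864] 5.45
tcp rel centre in tool [ 0.04347004 -0.06128116 -0.01700044]
```

View pics/w4.png

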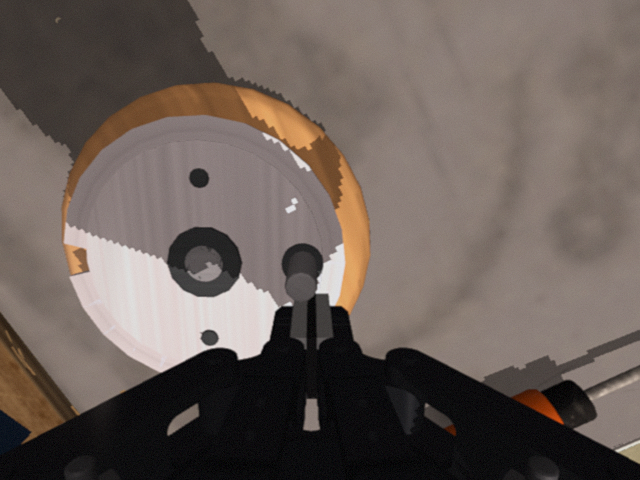

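```bash
python3 -m handwheel '[0,0,0,-0.001,0.002,0.003,1, 0,0,0,-0.001,0.002,0.003,1, 0,0,0,-0.001,0,0.003,1, 0,0,0,0,0,0.003,1, 0,0,0,0,0,0,1]'; python3 rel.py w5.png
```

```text
clock: 5.92
tcp_pos: [0.4866, -0.2637, 0.0567]
tool_rot: [-1.564, -0.002, -2.093]
ft_force: [-0.5, -0.5, 0.0]
opening: -0.004
[ 0.48656007 -0.26369034  0.05669749] [-1.56447365e+00 -1.97158921e-03 -2.09317286e+00] [-0.50966854 -0.45260319  0.0497442 ] 5.9167
tcp rel centre in tool [ 0.03952031 -0.05664976 -0.00457751]
```

View pics/w5.png

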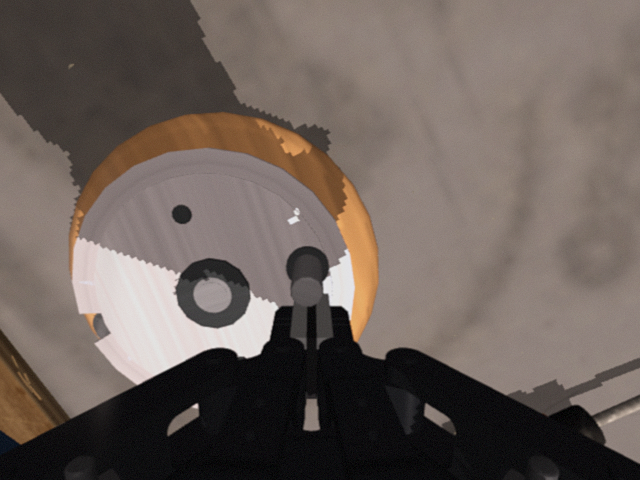

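Run:
```python
import cv2
im=cv2.imread('pics/w5.png')[220:400,60:260]; cv2.imwrite('pics/w5c.png',cv2.resize(im,None,fx=3,fy=3,interpolation=cv2.INTER_CUBIC))
```

```text
(no output)
```

View pics/w5c.png

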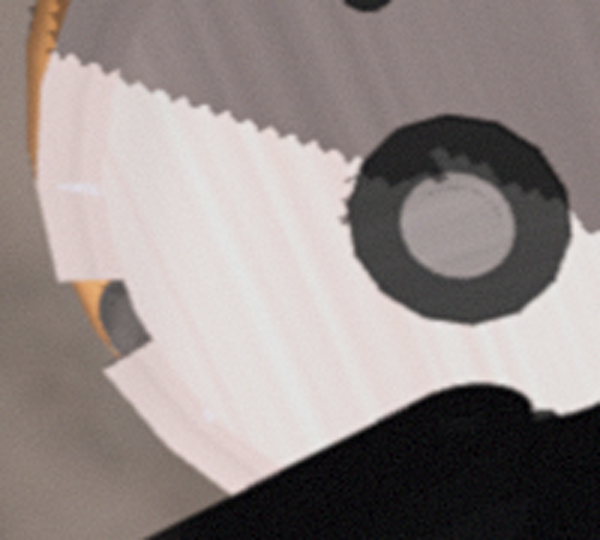

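Run:
```python
from h import *
s=arm.get_state(); c=viewer.read_camera('wrist')
f=lambda x,y:(220+y/3-.3,60+x/3-.3)
h=onz(c,f(458,222),.037,s); print(h)
for n,x,y,z in [('n1',57,282,.034),('n2',107,370,.034),('i1',125,280,.034),('i2',150,340,.034),('pin(vis mid)',124,318,.0285),('pinedgeL',105,300,.0265),('pinbot',118,348,.0225)]:
    d=onz(c,f(x,y),z,s)-h; print(n,np.round(d,4),np.hypot(d[0],d[1]),np.degrees(np.arctan2(d[1],d[0])))
p=onz(c,(293,307),.063,s)-h; print('post',np.hypot(*p[:2]),np.degrees(np.arctan2(p[1],p[0])))
# expected pixel of pin ring for candidates
for a in (76,80,84,88): print(a, [(np.round((np.array(proj(c,h*[1,1,0]+[.06*np.cos(np.radians(a))+r*np.cos(t),.06*np.sin(np.radians(a))+r*np.sin(t),z],s))-[220,60])*3)[::-1]).tolist() for r,t,z in ((0,0,.0285),(.0055,np.radians(a),.0225),(.0055,np.radians(a+90),.0225),(.0055,np.radians(a-90),.0225))])
```

```text
[ 0.51204995 -0.22987323  0.037     ]
n1 [ 0.0208  0.0574 -0.003 ] 0.06101483779890157 70.06329405202163
n2 [ 0.0058  0.0602 -0.003 ] 0.06043050482524208 84.53014073972186
i1 [ 0.0161  0.0486 -0.003 ] 0.051159027219258676 71.67889071357652
i2 [ 0.0065  0.0515 -0.003 ] 0.05189491530051375 82.7997628166231
pin(vis mid) [ 0.0104  0.0568 -0.0085] 0.05778938498034299 79.59099018674954
pinedgeL [ 0.014   0.059  -0.0105] 0.06064252748657097 76.63158467616472
pinbot [ 0.0058  0.0657 -0.0145] 0.0659295576380511 84.95721302168374
post 0.04191661550639229 -104.36075869787042
76 [[99.0, 300.0], [88.0, 291.0], [134.0, 313.0], [105.0, 252.0]]
80 [[112.0, 324.0], [101.0, 316.0], [148.0, 335.0], [115.0, 276.0]]
84 [[126.0, 347.0], [116.0, 340.0], [164.0, 356.0], [126.0, 299.0]]
88 [[141.0, 368.0], [132.0, 363.0], [180.0, 376.0], [139.0, 322.0]]
```

```bash
python3 -m handwheel '[0,0,0,0,0,0.0025,1, 0,0,0,0,0,0.0015,1, 0,0,0,0,0,0,1]'; python3 rel.py w6.png;  python3 - <<'E'
import cv2
im=cv2.imread('pics/w6.png')[220:400,60:260]; cv2.imwrite('pics/w6c.png',cv2.resize(im,None,fx=3,fy=3,interpolation=cv2.INTER_CUBIC))
E
```

```text
clock: 6.27
tcp_pos: [0.4896, -0.2655, 0.0568]
tool_rot: [-1.565, -0.002, -2.093]
ft_force: [0.1, 0.3, 0.5]
opening: -0.001
[ 0.48963433 -0.26548369  0.05677928] [-1.56496653e+00 -1.91426409e-03 -2.09317426e+00] [0.07182369 0.2721743  0.47626734] 6.2667
tcp rel centre in tool [ 0.03953753 -0.05671076 -0.0010459 ]
```

View pics/w6c.png

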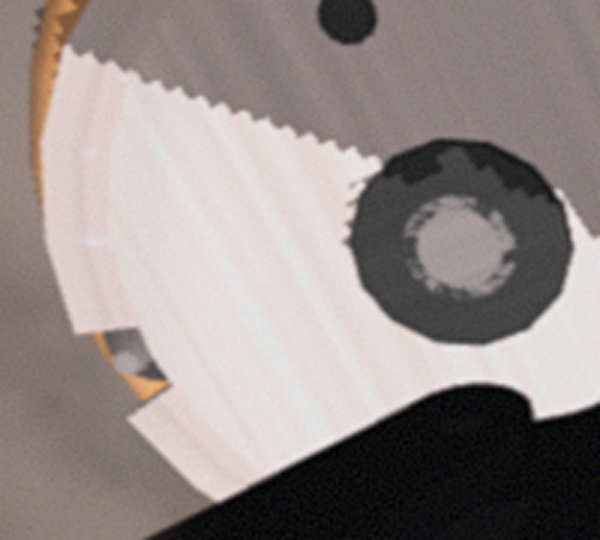

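Run:
```python
from h import *
s=arm.get_state(); c=viewer.read_camera('wrist')
f=lambda x,y:(220+y/3-.3,60+x/3-.3)
h=onz(c,f(462,244),.037,s); print(h)
for n,x,y,z in [('n1',76,334,.034),('n2',129,418,.034),('i1',141,327,.034),('i2',171,383,.034),('pintip',131,360,.0285)]:
    d=onz(c,f(x,y),z,s)-h; print(n,np.round(d,4),np.hypot(d[0],d[1]),np.degrees(np.arctan2(d[1],d[0])))
```

```text
[ 0.51208612 -0.23029181  0.037     ]
n1 [ 0.0159  0.059  -0.003 ] 0.06108283483381002 74.93301207182847
n2 [ 0.0007  0.0611 -0.003 ] 0.06107648265421473 89.30360728635145
i1 [ 0.012   0.0499 -0.003 ] 0.051348508854328345 76.52575553583775
i2 [ 0.0023  0.0519 -0.003 ] 0.05192375173498866 87.4507762417351
pintip [ 0.0073  0.0591 -0.0085] 0.05950401254230181 82.94264873879133
```

```bash
python3 -m handwheel '[0,0,0,0,0,-0.006,1, 0,0,0,0,-0.006,-0.006,1, 0,0,0,0,-0.015,0,1, 0,0,0,0,-0.015,0,1, 0,0,0,-0.012,0,0.004,1, 0,0,0,-0.013,0,0.004,1, 0,0,0,-0.010,0,0.004,1, 0,0,0,0,0,0,1]'; python3 rel.py w7.png
```

```text
clock: 7.03
tcp_pos: [0.5054, -0.2311, 0.0949]
tool_rot: [-1.566, -0.002, -2.094]
ft_force: [0.0, -0.4, 0.7]
opening: 0.003
[ 0.50539657 -0.23107876  0.09489655] [-1.56552819e+00 -1.87723143e-03 -2.09428191e+00] [ 0.00669905 -0.39977648  0.68121095] 7.0333
tcp rel centre in tool [ 0.00193148 -0.09491748 -0.00438054]
```

View pics/w7.png

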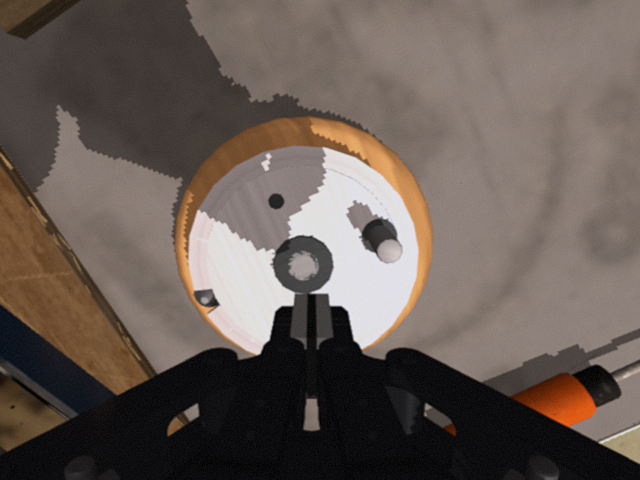

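Run:
```python
from h import *
s=arm.get_state(); c=viewer.read_camera('wrist'); M=R.from_euler('xyz',s['tool_rot']).as_matrix()
h=onz(c,(264.5,303),.037,s); print(h, M.T@(h-s['tcp_pos']))
cv2.imwrite('pics/w7c.png',cv2.resize(c['pixels'][265:355,170:290,::-1],None,fx=5,fy=5,interpolation=cv2.INTER_CUBIC))
```

```text
[ 0.51135136 -0.2306375   0.037     ] [-0.00437055  0.05769962  0.00511225]
```

View pics/w7c.png

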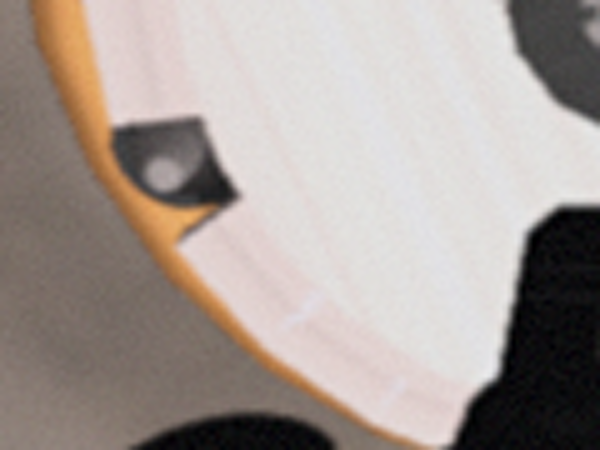

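```bash
python3 -m handwheel '[0,0,0,-0.004,0.005,0.005,1, 0,0,0,0,0.012,0,1, 0,0,0,0,0.012,0,1, 0,0,0,0,0.008,0,1, 0,0,0,0,0.003,0,1,0,0,0,0,0,0,1]'; python3 rel.py w8.png
```

```text
clock: 7.63
tcp_pos: [0.5085, -0.2324, 0.0475]
tool_rot: [-1.571, -0.004, -2.097]
ft_force: [2.6, 0.3, 4.1]
opening: 0.001
[ 0.50848742 -0.2323824   0.04749551] [-1.57053327 -0.00420771 -2.09656042] [2.62050575 0.29503247 4.05864255] 7.6333
tcp rel centre in tool [ 0.00154065 -0.04748985 -0.00153635]
```

```bash
python3 -m handwheel '[0,0,0,0,0.0015,0,1, 0,0,0,0,0.0015,0,1, 0,0,0,0,0.0015,0,1]'
```

```text
clock: 7.93
tcp_pos: [0.5087, -0.2326, 0.0438]
tool_rot: [-1.57, -0.004, -2.097]
ft_force: [-1.4, 1.7, 3.2]
opening: 0.0
```

```bash
python3 -m handwheel '[0,0,0,0,0.0015,0,1, 0,0,0,0,0.0015,0,1, 0,0,0,0,0.0015,0,1]'; python3 rel.py w9.png
```

```text
clock: 8.18
tcp_pos: [0.5087, -0.2325, 0.0397]
tool_rot: [-1.569, -0.004, -2.097]
ft_force: [-1.2, 0.0, 3.9]
opening: -0.001
[ 0.50870082 -0.23253447  0.0396732 ] [-1.56931608 -0.0038368  -2.096919  ] [-1.22509623  0.00639657  3.858415  ] 8.1833
tcp rel centre in tool [ 0.00151792 -0.03966953 -0.00122874]
```

View pics/w9.png

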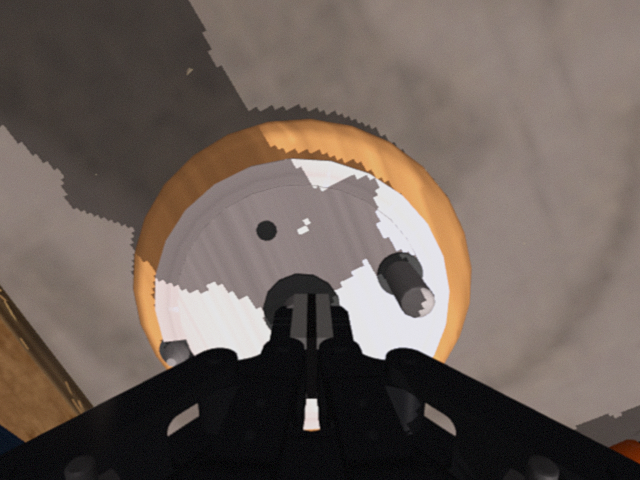

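```bash
python3 -m handwheel '[0,0,0,0,0.0015,0,1, 0,0,0,0,0.001,0,1]';python3 -m handwheel '[0,0,0,0,0.001,0,1]';python3 -m handwheel '[0,0,0,0,0.001,0,1]'
```

```text
clock: 8.4
tcp_pos: [0.5088, -0.2327, 0.0376]
tool_rot: [-1.569, -0.004, -2.097]
ft_force: [-10.5, 3.7, 35.2]
opening: 0.001
clock: 8.48
tcp_pos: [0.5089, -0.2327, 0.0376]
tool_rot: [-1.569, -0.004, -2.097]
ft_force: [-12.7, 5.8, 36.1]
opening: 0.001
clock: 8.57
tcp_pos: [0.5088, -0.2326, 0.0376]
tool_rot: [-1.569, -0.004, -2.097]
ft_force: [-9.8, 5.4, 28.5]
opening: -0.002
```

```bash
python3 -m handwheel '[0,0,0,0,-0.003,0,1, 0,0,0,0,-0.010,0,1, 0,0,0,0,-0.02,0,1, 0,0,0,0,-0.03,0,1, 0,0,0,0,-0.03,0,1, 0,0,0,0,-0.03,-0.01,1, 0,0,0,0,-0.02,-0.01,1, 0,0,0,0,0,0,1]'; python3 rel.py w10.png
python3 - <<'E'
from h import *
c=snap('side','s10.png');cv2.imwrite('pics/s10c.png',cv2.resize(c['pixels'][160:250,240:380,::-1],None,fx=5,fy=5,interpolation=cv2.INTER_CUBIC))
E
```

```text
clock: 9.23
tcp_pos: [0.4904, -0.222, 0.1883]
tool_rot: [-1.571, -0.005, -2.098]
ft_force: [0.0, -1.1, -0.1]
opening: -0.004
[ 0.49035534 -0.2219796   0.1882616 ] [-1.57053754 -0.00474313 -2.09767032] [ 0.0082461  -1.0722792  -0.08053679] 9.2333
tcp rel centre in tool [ 0.00236088 -0.18825832 -0.02240258]
```

View pics/w10.png

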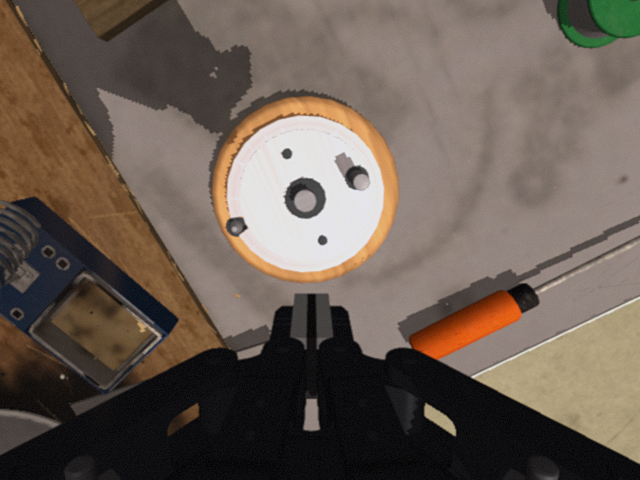

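View pics/s10c.png

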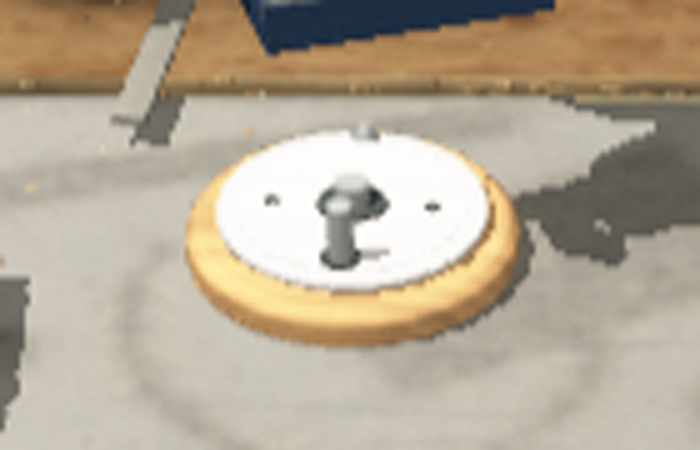

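```bash
python3 -c "
from rig import arm; print(arm.sign_off())"
```

```text
the job is handed in; nothing more can be done
None
```

The plate is down on its hard stop with the pin in the notch, and I handed the job in at about 9 s. No verdict was reported.

- **Turning:** I pushed the post with the shut fingertips, turning the plate about 47° counter-clockwise. The camera then put the notch within about 1° of the pin.
- **Pressing:** I pressed on the hub with the tips. They travelled about 10 mm and stopped firmly at 26.6 mm above the desk, against 27 mm expected when home.
- **Last pictures:** The wrist and side views show the pin tip standing up through the notch. The arm is clear of everything, with the TCP at 0.188 m and the wrist force back near zero.
- **Not touched:** I did not go near the reel, the screwdriver, the pine strip or the red look-alike. I did not measure their positions again afterwards.

**Press force:** The reading sat at 3–5 N on the way down. It jumped to about 36 N vertical (roughly 38–39 N in total) at the hard stop, close to the 40 N limit. It went no higher in the readings at the end of each move, but force between those readings was not recorded.

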